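# Hold a valve cartridge compressed in the hand press for its circlip

## Robot

A 6-joint arm with a two-finger parallel gripper is mounted at the origin on a cart in front of the work surface, level with it; the furniture and walls round the work are solid. World frame = base frame: x ahead of the robot, y to its left, z up, the work surface at z = 0. Lengths are in m, angles in rad, forces in N, time in s.
With the tool pointing down it reaches from about 0.375 to 0.9 m from the base axis. Payload 3.1 kg.
Tool frame: the origin (TCP) lies on the centre line of the jaws, within the pads' length; the fingertips stand 8 mm ahead of it and the grasp point (between the pads) lies 11 mm behind it; z points along the fingers, y is the line along which they close (so a half turn about z gives the same grasp; the last joint's range is limited). The gripper opens to 85 mm and grips with 20 to 120 N. Pads are 22 mm wide; open, the fingers measure 114 mm over their backs; the gripper's body (76 mm by 85 mm) begins 54 mm behind the grasp point. The pads swing forward as they close: fully open they stand 13 mm farther back than shut.
Start: joints at [-1.341, 0.527, 1.433, -0, 1.181, -0.178], TCP at [0.248, -0.574, 0.239] pointing down, gripper open.
Joint ranges: [-3.08, 3.08], [-0.75, 2.2], [0.22, 2.44], [-1.43, 4.57], [0, 2.65], [-2.85, 2.85]. Speed limits (rad/s): [2.79, 2.79, 3.14, 3.14, 3.14, 3.14].

## Interface

Orientations are given as a unit quaternion [x, y, z, w].
In Python, from station import * gives the robot as it stands.
- The arm moves only by the tool play_rows, never from a script. Its argument "rows" is a list of rows, each a list of 3 entries, a list of its own where there are three numbers: the turn, a rotation vector about the tool's x, y, z in degrees, then the shift along the tool's x, y, z in mm, then the closure, from 0 (fully open) to 1 (shut). In form: [[[ax, ay, az], [dx, dy, dz], jaw], ...]. A call has 1 to 12 rows; each row shifts and turns the commanded pose from where the row before left it, along the tool's axes as they then stand; what a row does not reach is not made up. A row lasts 1/12 s, in which the tool goes at most 41.7 mm and 7.16 degrees, less where a joint would pass 70% of its speed; a pose out of reach is approached as far as the arm can. A call with a gripper value outside its range is refused whole. The fingers move at their own pace and stop on an object; "grip_force" is the grip in N (left out, the last holds). Time passes only in rows, so rows that do not move let the fingers close. It gives the time, the measured TCP pose, the force, the opening and the grip force at its end, in the units of the state.
- sense(): the state, without advancing time (a new reading comes with each control period).
- snapshot(name): name is "scene" or "top" or "wrist"; returns (picture, depth): 480x640x3 uint8, red, green, blue; 480x640 float32, m along the optical axis (not along the pixel's ray), 0 where there is no reading.
- get_calibration(name): a dict with "vfov" (degrees; the focal length in pixels is half the picture's height over the tangent of half this angle, whatever the lens; pixels are square), "cx", "cy" (the principal point, pixels), "k1" (the pictures are not rectified: a ray, as slopes to the right and down, at radius r is drawn at 1 + k1 r^2 times it, then the intrinsics apply), "xyz" and "attitude" of the camera in the world. Camera axes: x right, y down, z forward; pixel columns grow to the right and rows downward; lengths in m; the calibration is good to about 2 mm. A picture is of the moment at which its call begins: read the wrist's pose just before it. get_calibration takes no time and is no camera call; for the wrist camera it gives the pose at the moment of the call.
- sign_off(): hands the job in; it is judged then, once.
The state is a dict: "t": time; "q": joint angles; "qd": joint speeds; "tau": joint torques, N m; "tcp_pos": TCP position; "tool_rot": TCP orientation; "force": force on the tool from outside, world axes, zero at the start; "ft_torque": the same for the moment, N m; "finger_gap": opening from 0.0 (shut) to 1.0 (fully open); "gripper_force": force on a finger pad.
Only numpy, scipy, OpenCV 4.12 (cv2) and the standard library are available. Lean on these libraries where they do the work, as an engineer would, in place of code of your own. Each camera call takes 0.05 s, during which the arm holds its last target. There are 200 camera calls.

## Task

The valve cartridge in the swing-out nest of the hand press is ready for its circlip. Turn the winged knob of the nest until it clicks past its detent and the nest snaps in fully under the ram, then pull the press lever down until the ram has pushed the cartridge's sprung cap in by about 12 mm (its top then lies some 3 mm inside the body), and finish while still holding the lever there, quite still, so that I can fit the circlip. Leave the other things on the bench alone.

Things in the scene. Friction and masses are not known exactly. Their poses are not given: they have to be found in the camera images.
- press: Grey bench hand press (arbor press), fixed. Origin: on the bench top straight below the ram's axis; x points to its back (column side), y to its left, z up. Base plate 14 mm thick, x -190 to 95, y -65 to 140 mm. Head above the ram: x -26 to 92, y -25 to 25 mm, 127 to 238 mm above the bench. The nest's upright pivot is at x -85, y 95 mm; the lever is on the right (-y) side.
- swing_nest (a joint): Angle of the aluminium swing nest about its pivot, rad, growing counter-clockwise from above. 0 = out in front (loading), 1.22 = cartridge straight under the ram. A sprung plunger must climb over a bump at 0.26 and one at 0.96 (about 0.2 N m); past 1.05 the nest, let go, pulls itself home to 1.22 and stays. The cartridge is 127.5 mm from the pivot; the arm's top is 26 mm above the bench.
- knob_grip (a point): Grip point of the winged knob on the nest's pivot: centre of a black upright wing (bar) 56 mm long, 14 mm thick, reaching from 38 to 72 mm above the bench; this point is on the pivot's axis, 62 mm above the bench. It turns with the nest. Hub below it: 26 mm diameter, up to 39 mm above the bench, then the arm plate.
- knob_wing (a point): A point at one end of the same wing, 26 mm from knob_grip and level with it: the line from knob_grip to here is the wing's long direction.
- press_lever (a joint): Angle of the press lever, rad: 0 = at rest, pointing forward and up, 0.87 rad (50 degrees) above level; it grows as the ball is pulled forward and down; 0.87 = level; stop at 1.25. It drives the ram down 24 mm per rad. A spring brings it back up when let go. The ball needs about 1 N at first, about 10 N with the cap pushed in 12 mm.
- lever_ball (a point): Centre of the black ball, 28 mm diameter, on the end of the lever's 10 mm rod. It swings on a circle of 150 mm radius about lever_pivot, in the upright plane of the press's x and z axes: at rest it is 305 mm above the bench, at level 190 mm.
- lever_pivot (a point): Lever's pivot axis (along the press's y) in the plane of the lever, 190 mm above the bench; fixed to the press at x +24, y -55 mm. The direction of the point's axes is that of the press.
- press_ram (a joint): Travel of the ram downward, m: 0 at rest, its 16 mm nose then 81 mm above the bench; it meets the cap of a cartridge below it at 0.008, and has pushed the cap in 12 mm at 0.020. Stop at 0.030.
- valve: Brass valve cartridge standing loose in the ring of the swing nest (ring 10 mm deep): a cup 42 mm in diameter, 38 mm high, with two black O-rings and a 30 mm bore. Origin: centre of its underside, 26 mm above the bench; z is its axis, up. Weighs about 0.3 kg.
- valve_cap (a joint): How far the steel cap (28 mm diameter, dished top, in the cartridge's bore) is pushed in, m: 0 = its top stands 9 mm above the cartridge's rim (73 mm above the bench); wanted 0.012; stop at 0.0175. A strong spring holds it out: 25 N to start, 43 N at 12 mm.
- finished_0: Finished cartridge, same brass body 42 x 38 mm with the cap already in, standing on the bench left of the press: leave alone. Origin under its centre.
- finished_1: Second finished cartridge, like finished_0: leave alone.
- pliers: Blue-handled pliers, 42 x 168 x 14 mm, lying on the bench front right: leave alone. Origin under its centre.
- oil_bottle: Amber dispensing bottle, 43 mm wide, 127 mm tall, standing on the bench at the right: leave alone. Origin under its centre.

How it is judged:
By the outcome, as a careful person would: the job done as asked, in the order asked, and still so for the second after the job is handed in, while the arm keeps its last pose, push and grip.
It also fails if it takes over 51 s, if anything falls off the work surface, if the arm or the gripper's body presses on something with over 40 N, if the wrist force passes 120 N, or if a joint passes its speed limit or range.

## Working session

There is one attempt and no reset: what is moved stays moved. The work goes in short steps, Python scripts to look and compute and a tool call to move; the robot and the scene stay as the last step left them, time stands still between calls to the robot, and variables do not carry over. Pictures are saved under pics/ and viewed, at most 10 in all, crops included, and the job is handed in when it is done.

Besides the shell and the picture viewer there is one more tool, called after "Emit:" as name([rows], argument=value, ...), one row to a line, values as JSON. play_rows: Moves the arm, as the interface text tells. Its arguments: {"type":"object","properties":{"rows":{"type":"array","items":{"type":"array"}},"grip_force":{"type":"number"}},"required":["rows"]}

```bash
mkdir -p pics
cat > h.py <<'E'
from station import *
import numpy as np, cv2
from scipy.spatial.transform import Rotation as R
def cal(n):
    c=get_calibration(n); c['f']=240/np.tan(np.radians(c['vfov'])/2); a=np.array(c['attitude'],float)
    c['R']=R.from_quat(a).as_matrix() if a.size==4 else (a if a.shape==(3,3) else R.from_rotvec(a).as_matrix()); return c
def ray(c,u,v):
    p=np.array([[[ (u-c['cx'])/c['f'],(v-c['cy'])/c['f'] ]]],float)
    s=cv2.undistortPoints(p,np.eye(3),np.array([c['k1'],0,0,0,0]))[0,0]
    return c['R']@np.array([s[0],s[1],1.0])
def onplane(c,u,v,z):
    d=ray(c,u,v); o=np.array(c['xyz']); return o+d*(z-o[2])/d[2]
def bydepth(c,u,v,dep): return np.array(c['xyz'])+ray(c,u,v)*dep
def shot(n,f):
    c=cal(n); im,d=snapshot(n); cv2.imwrite('pics/%s.png'%f,im[:,:,::-1]); np.savez('pics/%s.npz'%f,im=im,d=d); return c,im,d
E
python3 - <<'E'
from h import *
for n in('scene','top'):
    c,im,d=shot(n,n+'0'); print(n,get_calibration(n))
print(sense())
E
```

```text
scene {'vfov': 56.36917186060976, 'cx': 324.0635234190164, 'cy': 234.33023028119095, 'k1': -0.09922819626491942, 'xyz': array([-0.22522481, -0.87133575,  0.94171133]), 'attitude': array([ 0.8135524 , -0.3757037 ,  0.18899004, -0.40157437])}
top {'vfov': 47.630209661855226, 'cx': 332.9640265632935, 'cy': 244.47669011939098, 'k1': 0.004487266508969634, 'xyz': array([ 0.32944054, -0.2376158 ,  1.28265301]), 'attitude': array([ 0.71287995, -0.69423499,  0.06409239, -0.07571074])}
{'t': 0.1, 'q': array([-1.34150239e+00,  5.28338026e-01,  1.43382080e+00, -8.61285659e-06,
        1.18138471e+00, -1.78536584e-01]), 'qd': array([-0.0001544 , -0.00184337, -0.00528186,  0.00159789,  0.00086692,
        0.00015234]), 'tau': array([ 6.76291347e-05, -4.43304563e+01, -1.78586572e+01, -2.28248664e-04,
        3.86610045e-03, -1.42739904e-05]), 'tcp_pos': array([ 0.24774118, -0.57309773,  0.23843823]), 'tool_rot': array([ 9.79280428e-01,  2.02506522e-01, -2.87339179e-05, -9.75027272e-04]), 'force': array([ 0.44270198, -0.29483606,  0.28518852]), 'ft_torque': array([0.0013258, 0.0404864, 0.00092  ]), 'gripper_force': 0.0, 'finger_gap': 1.0014793636664288}
```

View pics/scene0.png

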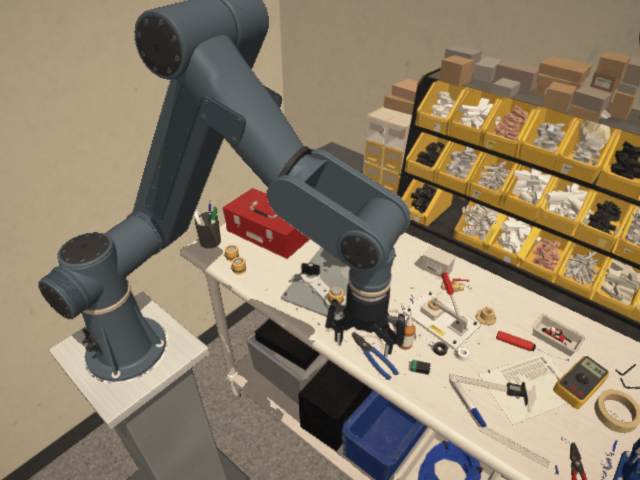

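View pics/top0.png

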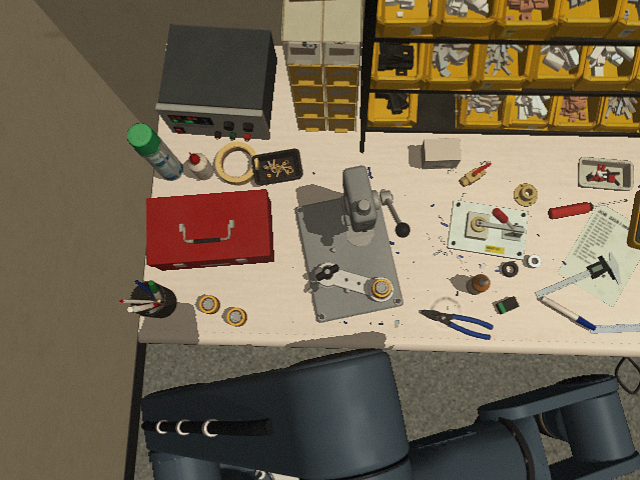

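The top view shows the knob at about (326,271), the cartridge in the nest at (381,288), the lever ball at (403,229) and base plate corners near (318,320), (402,303) and (298,211). Next I'll refine these.

Run:
```python
from h import *
z=np.load('pics/top0.npz');im=z['im'];d=z['d'];c=cal('top')
for n,u,v,h in [('knob',326,271,.072),('cart',381,288,.073),('ball',403,229,.305),('FL',318,321,.014),('FR',402,303,.014),('BL',298,211,.014)]:
    print(n,onplane(c,u,v,h).round(4), bydepth(c,u,v,d[v,u]).round(4))
hsv=cv2.cvtColor(im,cv2.COLOR_RGB2HSV)
def blob(u0,v0,u1,v1,vmax,h):
    m=(hsv[v0:v1,u0:u1,2]<vmax).astype(np.uint8)
    n,l,s,ce=cv2.connectedComponentsWithStats(m)
    for i in range(1,n):
        if s[i,4]>15:
            p=ce[i]+[u0,v0]; print(s[i],p.round(1),onplane(c,*p,h).round(4))
blob(385,215,420,245,50,.305); print(); blob(305,255,345,290,50,.072)
cv2.imwrite('pics/crop.png',cv2.resize(im[150:330,285:425,::-1],None,fx=4,fy=3.3*4/3.3,interpolation=cv2.INTER_CUBIC)[:, :][120:720])
```

```text
knob [ 0.5109 -0.2002  0.072 ] [ 0.5103 -0.2004  0.0757]
cart [ 0.4756 -0.3241  0.073 ] [ 0.4755 -0.324   0.0738]
ball [ 0.5577 -0.3468  0.305 ] [ 0.555  -0.3455  0.3164]
FL [ 0.4022 -0.1835  0.014 ] [ 0.4026 -0.1832  0.0081]
FR [ 0.449  -0.3774  0.014 ] [ 0.4491 -0.3776  0.0128]
BL [ 0.6639 -0.1265  0.014 ] [ 0.6618 -0.1272  0.022 ]
[ 11   8  14  14 145] [402.  229.5] [ 0.5567 -0.3449  0.305 ]

[ 11  10  23  16 159] [326.6 272.6] [ 0.5072 -0.2018  0.072 ]
```

View pics/crop.png

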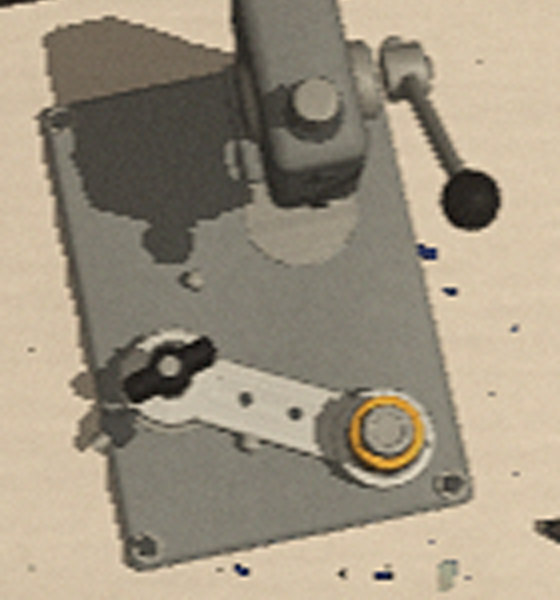

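Run:
```python
from h import *
z=np.load('pics/top0.npz');im=z['im'];c=cal('top')
hsv=cv2.cvtColor(im,cv2.COLOR_RGB2HSV)
m=(hsv[255:290,305:345,2]<50).astype(np.uint8)
r=cv2.minAreaRect(cv2.findNonZero(m)); b=cv2.boxPoints(r)+[305,255]
p=[onplane(c,*x,.072)[:2] for x in b]
for i in range(4):
    e=p[(i+1)%4]-p[i]; print(np.linalg.norm(e).round(4),np.degrees(np.arctan2(e[1],e[0])).round(1))
print(np.mean(p,0))
```

```text
0.0543 -43.1
0.0257 -133.9
0.0541 136.8
0.0255 46.5
[ 0.50874706 -0.20259762]
```

Emit:
play_rows([
  [[0, 0, 0], [32, -20, 0], 0],
  [[0, 0, 0], [32, -20, 0], 0],
  [[0, 0, 0], [32, -20, 0], 0],
  [[0, 0, 0], [32, -20, 0], 0],
  [[0, 0, 0], [32, -20, 0], 0],
  [[0, 0, 0], [32, -20, 0], 0],
  [[0, 0, 0], [32, -20, 0], 0],
  [[0, 0, 0], [32, -20, 0], 0],
  [[0, 0, 0], [32, -20, 0], 0],
  [[0, 0, 0], [32, -20, 0], 0],
  [[0, 0, 0], [32, -20, 0], 0],
  [[0, 0, 0], [32, -20, 0], 0],
])

```text
t: 1.1
tcp_pos: [0.5058, -0.1993, 0.239]
tool_rot: [0.979, 0.202, -0.0, -0.0]
force: [0.8, -0.4, 0.3]
finger_gap: 1.001
gripper_force: 0.0
```

Emit:
play_rows([
  [[0, 0, -7], [0, 0, 0], 0],
  [[0, 0, -7], [0, 0, 0], 0],
  [[0, 0, -7], [0, 0, 0], 0],
  [[0, 0, -7], [0, 0, 0], 0],
  [[0, 0, -7], [0, 0, 0], 0],
  [[0, 0, -7], [0, 0, 0], 0],
  [[0, 0, -7], [0, 0, 0], 0],
  [[0, 0, -7], [0, 0, 0], 0],
  [[0, 0, -7], [0, 0, 0], 0],
  [[0, 0, -7], [0, 0, 0], 0],
  [[0, 0, -7], [0, 0, 0], 0],
  [[0, 0, -7], [0, 0, 0], 0],
])

```text
t: 2.1
tcp_pos: [0.5049, -0.2009, 0.2389]
tool_rot: [0.59, 0.808, -0.0, -0.001]
force: [-0.8, -0.6, -0.1]
finger_gap: 0.998
gripper_force: 0.0
```

Run:
```python
from h import *
c,im,d=shot('wrist','w0'); print(c['xyz'],c['R'].round(2)); print(sense()['tcp_pos'])
```

```text
[ 0.48353341 -0.13698722  0.37186155] [[ 0.95  0.29  0.08]
 [ 0.3  -0.92 -0.25]
 [ 0.    0.27 -0.96]]
[ 0.50490061 -0.20088422  0.23888099]
```

View pics/w0.png

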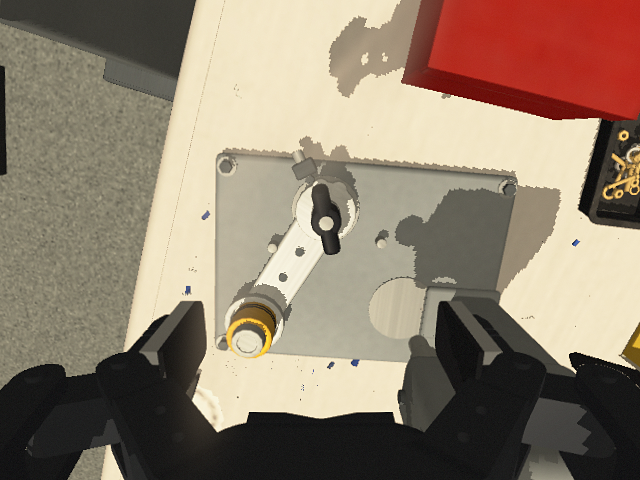

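The wrist view shows the wing running from about (318,186) to (334,252), centre about (326,219). The jaws are at the bottom.

Run:
```python
from h import *
z=np.load('pics/w0.npz');im=z['im'];c=cal('wrist')
hsv=cv2.cvtColor(im,cv2.COLOR_RGB2HSV)
m=(hsv[180:260,300:350,2]<60).astype(np.uint8); m=cv2.morphologyEx(m,cv2.MORPH_OPEN,np.ones((3,3)))
pts=cv2.findNonZero(m)
r=cv2.minAreaRect(pts); b=cv2.boxPoints(r)+[300,180]; print(b)
p=[onplane(c,*x,.072)[:2] for x in b]
for i in range(4):
    e=p[(i+1)%4]-p[i]; print(np.linalg.norm(e).round(4),np.degrees(np.arctan2(e[1],e[0])).round(1))
print(np.mean(p,0))
for u,v in [(318,186),(334,252),(325,223)]: print(onplane(c,u,v,.072))
q=sense(); print(R.from_quat(q['tool_rot']).as_matrix().round(3),np.degrees(q['q']))
```

```text
[[308.59261799 198.17516708]
 [332.7543602  190.99194717]
 [349.95569992 248.85099792]
 [325.79395676 256.03422546]]
0.0195 34.6
0.0488 -55.1
0.0203 -144.8
0.0491 123.9
[ 0.51166375 -0.20079444]
[ 0.49384408 -0.17490155  0.072     ]
[ 0.52241777 -0.22157002  0.072     ]
[ 0.50806194 -0.20102658  0.072     ]
[[-0.308  0.951 -0.001]
 [ 0.951  0.308  0.001]
 [ 0.001 -0.001 -1.   ]] [-3.34830339e+01  2.39985743e+01  9.38357278e+01  2.92546421e-04
  6.22283717e+01 -5.14093458e+01]
```

Emit:
play_rows([
  [[0, 0, -6.8], [-1, 3, 0], 0],
  [[0, 0, -6.7], [0, 0, 0], 0],
  [[0, 0, 0], [0, 0, 35], 0],
  [[0, 0, 0], [0, 0, 35], 0],
  [[0, 0, 0], [0, 0, 35], 0],
  [[0, 0, 0], [0, 0, 35], 0.5],
  [[0, 0, 0], [0, 0, 25], 0.5],
  [[0, 0, 0], [0, 0, 15], 0.5],
  [[0, 0, 0], [0, 0, 7], 0.5],
  [[0, 0, 0], [0, 0, 0], 0.6],
])

```text
t: 2.98
tcp_pos: [0.5074, -0.2006, 0.0506]
tool_rot: [0.494, 0.869, 0.0, -0.002]
force: [0.2, -0.0, 0.8]
finger_gap: 0.403
gripper_force: 0.0
```

Run:
```python
from h import *
c,im,d=shot('wrist','w1'); print(sense()['tcp_pos'])
```

```text
[ 0.50816648 -0.20102846  0.05182793]
```

View pics/w1.png

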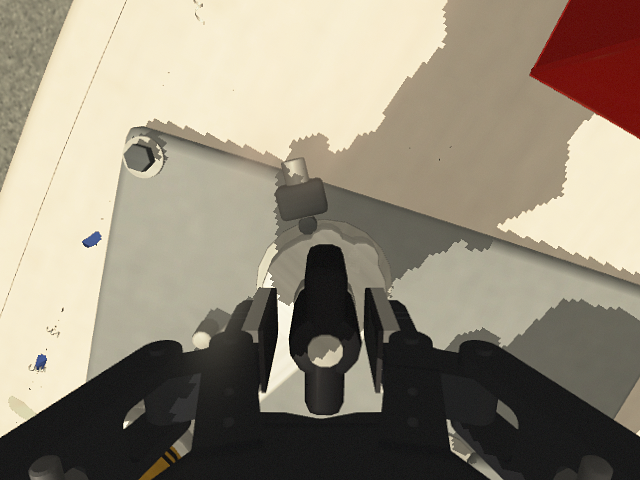

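The wing stands upright at u≈325, midway between the pads at about 270 and 375. I'll close on it.

Emit:
play_rows([
  [[0, 0, 0], [0, 0, 0], 1],
  [[0, 0, 0], [0, 0, 0], 1],
  [[0, 0, 0], [0, 0, 0], 1],
  [[0, 0, 0], [0, 0, 0], 1],
  [[0, 0, 0], [0, 0, 0], 1],
  [[0, 0, 0], [0, 0, 0], 1],
], grip_force=60)

```text
t: 3.53
tcp_pos: [0.5096, -0.2015, 0.0537]
tool_rot: [0.494, 0.87, 0.0, 0.002]
force: [2.3, 2.9, 6.1]
finger_gap: 0.151
gripper_force: 60.1
```

Emit:
play_rows([
  [[0, 0, -3], [0, 0, 0], 1],
  [[0, 0, -4], [0, 0, 0], 1],
  [[0, 0, -4], [0, 0, 0], 1],
  [[0, 0, -4], [0, 0, 0], 1],
  [[0, 0, -4], [0, 0, 0], 1],
  [[0, 0, 0], [0, 0, 0], 1],
])

```text
t: 4.03
tcp_pos: [0.5098, -0.2014, 0.0537]
tool_rot: [0.342, 0.94, -0.0, 0.002]
force: [3.1, 2.5, 6.3]
finger_gap: 0.151
gripper_force: 60.2
```

Emit:
play_rows([
  [[0, 0, -4], [0, 0, 0], 1],
  [[0, 0, -4], [0, 0, 0], 1],
  [[0, 0, -4], [0, 0, 0], 1],
  [[0, 0, -4], [0, 0, 0], 1],
  [[0, 0, -4], [0, 0, 0], 1],
  [[0, 0, -4], [0, 0, 0], 1],
  [[0, 0, -4], [0, 0, 0], 1],
  [[0, 0, 0], [0, 0, 0], 1],
])

```text
t: 4.7
tcp_pos: [0.51, -0.2011, 0.0537]
tool_rot: [0.105, 0.994, -0.0, 0.002]
force: [4.3, 4.8, 6.2]
finger_gap: 0.152
gripper_force: 60.2
```

Emit:
play_rows([
  [[0, 0, -4], [0, 0, 0], 1],
  [[0, 0, -4], [0, 0, 0], 1],
  [[0, 0, -4], [0, 0, 0], 1],
  [[0, 0, -4], [0, 0, 0], 1],
  [[0, 0, -4], [0, 0, 0], 1],
  [[0, 0, -2.5], [0, 0, 0], 1],
  [[0, 0, 0], [0, 0, 0], 1],
  [[0, 0, 0], [0, 0, 0], 1],
])

```text
t: 5.37
tcp_pos: [0.51, -0.2008, 0.0537]
tool_rot: [-0.09, 0.996, -0.0, 0.002]
force: [4.4, 4.6, 5.9]
finger_gap: 0.155
gripper_force: 60.3
```

Run:
```python
from h import *
s=sense(); print(s['ft_torque'],s['force'],np.degrees(s['q']).round(1))
```

```text
[ 0.82679115 -0.50916077  0.01629048] [4.41278395 4.59114608 5.93592231] [ -33.2   40.6  101.1    0.2   38.1 -133.7]
```

Emit:
play_rows([
  [[0, 0, 0], [0, 0, 0], 0.5],
  [[0, 0, 0], [0, 0, 0], 0.5],
  [[0, 0, 0], [0, 0, 0], 0.5],
  [[0, 0, 0], [0, 0, -10], 0.5],
  [[0, 0, 0], [0, 0, -35], 0.5],
  [[0, 0, 0], [0, 0, -40], 0.5],
  [[0, 0, 0], [0, 0, -40], 0.3],
  [[0, 0, 0], [0, 0, -40], 0.3],
  [[0, 0, 0], [0, 0, -40], 0.3],
  [[0, 0, 0], [0, 0, -40], 0.3],
  [[0, 0, 0], [0, 0, -40], 0.3],
  [[0, 0, 0], [0, 0, -35], 0.3],
])

```text
t: 6.37
tcp_pos: [0.5077, -0.2011, 0.3759]
tool_rot: [-0.09, 0.996, -0.001, 0.001]
force: [0.6, -0.2, 0.7]
finger_gap: 0.696
gripper_force: 0.0
```

Run:
```python
from h import *
c,im,d=shot('wrist','w2'); s=sense();print(s['tcp_pos'],np.degrees(s['q']).round(1)); print(c['xyz'])
```

```text
[ 0.51091032 -0.20306232  0.38331707] [ -33.3   16.    82.1   -0.    81.  -133.7]
[ 0.44008432 -0.21348488  0.50874768]
```

View pics/w2.png

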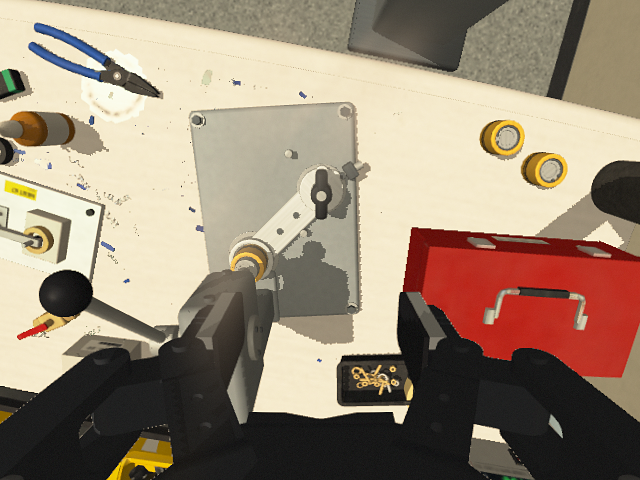

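The nest has swung in: the cartridge is at about (250,258), partly under the head. The ball is at (66,292). I'll measure both.

Run:
```python
from h import *
z=np.load('pics/w2.npz');im=z['im'];c=cal('wrist')
hsv=cv2.cvtColor(im,cv2.COLOR_RGB2HSV)
m=(hsv[260:330,25:110,2]<45).astype(np.uint8);m=cv2.morphologyEx(m,cv2.MORPH_OPEN,np.ones((7,7)))
(u,v),r=cv2.minEnclosingCircle(cv2.findNonZero(m));u+=25;v+=260
ball=onplane(c,u,v,.305);print(u,v,r,ball)
k=onplane(c,321,193,.072);print('knob',k)
a=onplane(c,314+7,172,.072)-onplane(c,321,216,.072);print('wing',np.degrees(np.arctan2(a[1],a[0])))
k2=onplane(c,250,258,.064);print('cart',k2,np.degrees(np.arctan2(*(k2-k)[1::-1])))
s=sense();p=s['tcp_pos'];M=R.from_quat(s['tool_rot']).as_matrix();print(p,M.round(3))
for b in(ball,np.array([.5567,-.3449,.305])): print((M.T@(b-p))*1000)
```

```text
66.20129776000977 293.16233825683594 25.87771987915039 [ 0.5634483  -0.35151536  0.305     ]
knob [ 0.51370551 -0.20574329  0.072     ]
wing -169.61301216444048
cart [ 0.60991181 -0.27697931  0.064     ] -36.51812001439154
[ 0.51091032 -0.20306232  0.38331707] [[-0.984 -0.18   0.014]
 [-0.18   0.984 -0.01 ]
 [-0.012 -0.012 -1.   ]]
[ -24.03946432 -154.53720941   80.45161158]
[ -18.59186502 -146.81700343   80.29505814]
```

Emit:
play_rows([
  [[0, 0, 0], [-4, -25, 0], 0.3],
  [[0, 0, 0], [-4, -30, 0], 0.3],
  [[0, 0, 0], [-4, -30, 0], 0.3],
  [[0, 0, 0], [-4, -30, 0], 0.3],
  [[0, 0, -3], [-4, -26, 0], 0.3],
  [[0, 0, 0], [-2, -10, 0], 0.3],
  [[0, 0, 0], [0, 0, 0], 0.3],
  [[0, 0, 0], [0, 0, 0], 0.3],
  [[0, 0, 0], [0, 0, 0], 0.3],
  [[0, 0, 0], [0, 0, 0], 0.3],
])

```text
t: 7.25
tcp_pos: [0.5573, -0.3438, 0.3727]
tool_rot: [-0.117, 0.993, 0.0, -0.0]
force: [0.5, 0.2, -0.6]
finger_gap: 0.704
gripper_force: 0.0
```

Run:
```python
from h import *
c,im,d=shot('wrist','w3'); s=sense();p=s['tcp_pos'];M=R.from_quat(s['tool_rot']).as_matrix();print(p,np.degrees(s['q']).round(1),M.round(3))
print((M.T@(np.array([.557,-.3455,.294])-p))*1000)
```

```text
[ 0.55744259 -0.34394403  0.37280681] [ -41.4   26.5   67.2    0.    86.3 -144.9] [[-0.973 -0.232 -0.   ]
 [-0.232  0.973  0.   ]
 [ 0.     0.    -1.   ]]
[ 0.79176781 -1.43422484 78.80638678]
```

View pics/w3.png

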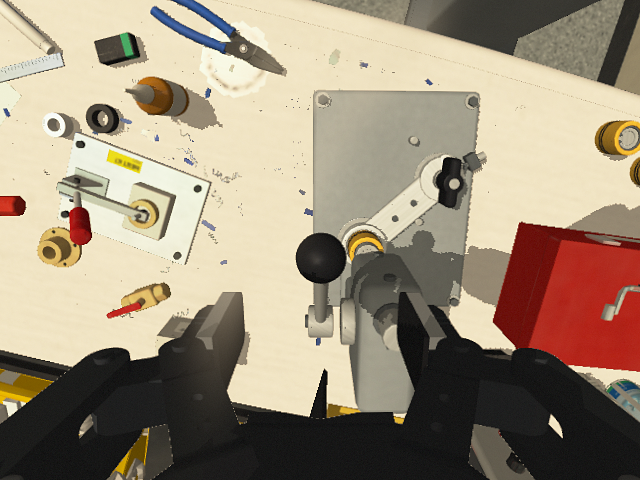

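The ball is centred between the jaws at (321,258) and the nest stays in. I'll descend and grip.

Emit:
play_rows([
  [[0, 0, 0], [0, -1, 25], 0.3],
  [[0, 0, 0], [0, 0, 30], 0.3],
  [[0, 0, 0], [0, 0, 18], 0.4],
  [[0, 0, 0], [0, 0, 6], 0.5],
  [[0, 0, 0], [0, 0, 0], 1],
  [[0, 0, 0], [0, 0, 0], 1],
  [[0, 0, 0], [0, 0, 0], 1],
  [[0, 0, 0], [0, 0, 0], 1],
  [[0, 0, 0], [0, 0, 0], 1],
  [[0, 0, 0], [0, 0, 0], 1],
], grip_force=60)

```text
t: 8.13
tcp_pos: [0.5569, -0.3437, 0.2927]
tool_rot: [-0.117, 0.993, 0.003, -0.001]
force: [-1.0, 4.2, -7.1]
finger_gap: 0.298
gripper_force: 59.2
```

Run:
```python
from h import *
s=sense();print(s['tcp_pos'],s['force'],s['finger_gap']*85)
a0=np.radians(50);T=.020/.024
# shifts along tool -x? tool x = -press x ; forward (press -x)= tool +x
prev=(0,0)
for th in np.linspace(0,T,15)[1:]:
    x=150*(np.cos(a0-th)-np.cos(a0)); z=150*(np.sin(a0)-np.sin(a0-th)); print(round(th,3),round(x-prev[0],1),round(z-prev[1],1),round(x,1),round(z,1)); prev=(x,z)
```

```text
[ 0.55692195 -0.34374967  0.29270908] [-0.95938855  4.16991326 -7.06547612] 25.29045870840865
0.06 6.7 5.9 6.7 5.9
0.119 6.3 6.3 13.0 12.3
0.179 5.9 6.7 18.9 19.0
0.238 5.5 7.0 24.4 26.0
0.298 5.1 7.3 29.5 33.3
0.357 4.6 7.6 34.1 41.0
0.417 4.2 7.9 38.3 48.9
0.476 3.7 8.1 41.9 57.0
0.536 3.2 8.3 45.1 65.3
0.595 2.7 8.5 47.8 73.8
0.655 2.2 8.7 50.0 82.5
0.714 1.7 8.8 51.7 91.2
0.774 1.1 8.9 52.8 100.1
0.833 0.6 8.9 53.5 109.0
```

Emit:
play_rows([
  [[0, 0, 0], [6.7, 0, 5.9], 1],
  [[0, 0, 0], [6.3, 0, 6.3], 1],
  [[0, 0, 0], [5.9, 0, 6.7], 1],
  [[0, 0, 0], [5.5, 0, 7.0], 1],
  [[0, 0, 0], [5.1, 0, 7.3], 1],
  [[0, 0, 0], [0, 0, 0], 1],
], grip_force=80)

```text
t: 8.63
tcp_pos: [0.5249, -0.3513, 0.2618]
tool_rot: [-0.116, 0.993, 0.002, -0.004]
force: [-12.7, 5.6, 8.6]
finger_gap: 0.287
gripper_force: 81.5
```

Emit:
play_rows([
  [[0, 0, 0], [4.6, 0, 7.6], 1],
  [[0, 0, 0], [4.2, 0, 7.9], 1],
  [[0, 0, 0], [3.7, 0, 8.1], 1],
  [[0, 0, 0], [3.2, 0, 8.3], 1],
  [[0, 0, 0], [2.7, 0, 8.5], 1],
  [[0, 0, 0], [0, 0, 0], 1],
])

```text
t: 9.13
tcp_pos: [0.5106, -0.3546, 0.2216]
tool_rot: [-0.119, 0.993, 0.002, -0.0]
force: [-2.2, 8.0, 8.8]
finger_gap: 0.293
gripper_force: 90.9
```

Emit:
play_rows([
  [[0, 0, 0], [1.1, 0, 4.4], 1],
  [[0, 0, 0], [1.1, 0, 4.3], 1],
  [[0, 0, 0], [0.9, 0, 4.4], 1],
  [[0, 0, 0], [0.8, 0, 4.4], 1],
  [[0, 0, 0], [0.6, 0, 4.5], 1],
  [[0, 0, 0], [0.5, 0, 4.4], 1],
  [[0, 0, 0], [0, 0, 0], 1],
  [[0, 0, 0], [0, 0, 0], 1],
])

```text
t: 9.8
tcp_pos: [0.5057, -0.3559, 0.1963]
tool_rot: [-0.116, 0.993, 0.002, -0.001]
force: [14.5, 19.3, 5.2]
finger_gap: 0.287
gripper_force: 93.5
```

Run:
```python
from h import *
c,im,d=shot('wrist','w4'); c2,im2,d2=shot('scene','s4'); s=sense();print(s['tcp_pos'],s['force'],c['xyz'])
a=cv2.resize(im2[250:350,270:430],(800,500))
cv2.imwrite('pics/s4c.png',a[:,:,::-1])
```

```text
[ 0.50551633 -0.35591748  0.19645425] [-14.55927053   3.81143048  12.99562846] [ 0.43915261 -0.37248655  0.32922   ]
```

View pics/w4.png

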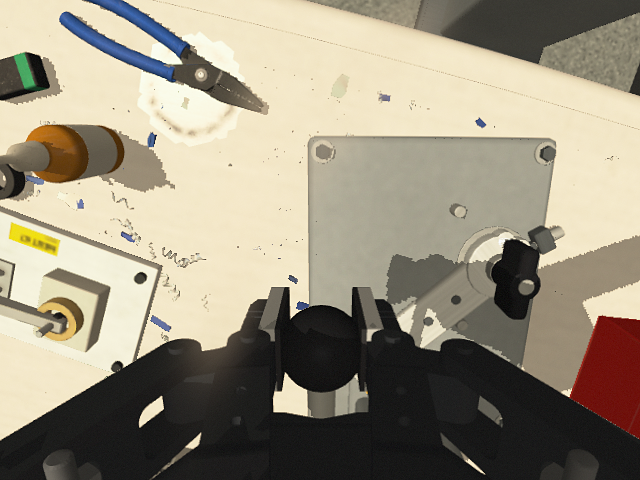

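View pics/s4c.png

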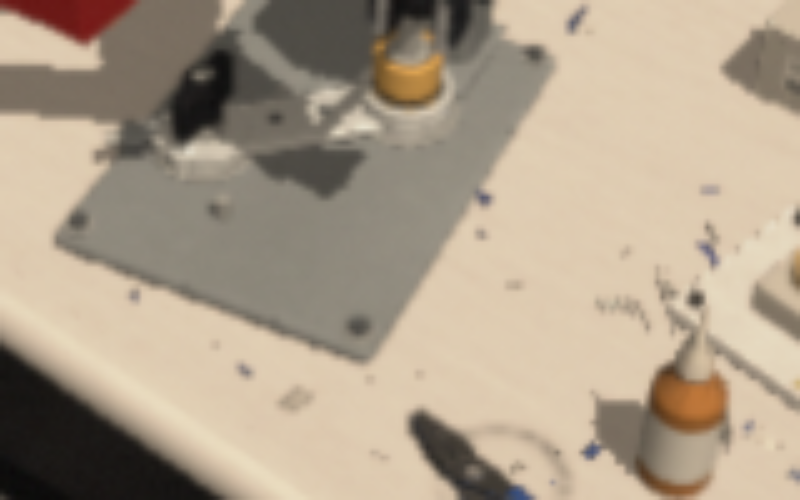

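The wrist view shows the ball firmly between the pads at (321,348), r≈40 px, and the scene crop shows the cartridge under the ram. I'll check the ball's height from depth.

Run:
```python
from h import *
from scipy.optimize import least_squares
z=np.load('pics/w4.npz');im=z['im'];d=z['d'];c=cal('wrist')
P=np.array([bydepth(c,u,v,d[v,u]) for u in range(292,351) for v in range(318,378) if (u-321)**2+(v-348)**2<28**2 and d[v,u]>0])
f=least_squares(lambda x:np.linalg.norm(P-x,axis=1)-.014,[.505,-.356,.207],loss='soft_l1',f_scale=.002)
print(f.x,len(P),np.abs(f.fun).mean()); s=sense(); print(s['tcp_pos'],s['force'])
x=f.x; px=np.array([.973,.232]); piv=np.array([.650,-.322]); print('fwd',(x[:2]-piv)@px,'th',.8727-np.arcsin((x[2]-.19)/.15))
```

```text
[ 0.50525582 -0.35600086  0.21543553] 2444 0.00045890411216623
[ 0.50551633 -0.35591748  0.19645425] [-14.55927053   3.81143048  12.99562846]
fwd -0.14872428336301718 th 0.7023064845982065
```

Run:
```python
from h import *
c=cal('wrist')
for n,boxes in (('w4',[('bench0',180,230,260,330),('bench0',230,100,280,130),('plate.014',340,160,420,230),('arm.026',430,310,445,325)]),):
    d=np.load('pics/%s.npz'%n)['d']
    for k,u0,v0,u1,v1 in boxes:
        print(k,np.median([bydepth(c,u,v,d[v,u])[2] for u in range(u0,u1,3) for v in range(v0,v1,3) if d[v,u]>0]))
c=cal('scene');z=np.load('pics/s4.npz');d=z['d']
for u,v in [(352,258),(352,264),(352,268)]: print(bydepth(c,u,v,d[v,u]))
```

```text
bench0 -0.001649502297800698
bench0 -0.0016313574077536086
plate.014 0.012514033434711858
arm.026 0.02470864862584854
[ 0.60991639 -0.27983616  0.07657593]
[ 0.60084906 -0.28752211  0.06321931]
[ 0.6016842  -0.28779184  0.04689054]
```

Emit:
play_rows([
  [[0, 0, 0], [0, 0, 0], 1],
  [[0, 0, 0], [0, 0, 0], 1],
  [[0, 0, 0], [0.4, 0, 4], 1],
  [[0, 0, 0], [0.4, 0, 4], 1],
  [[0, 0, 0], [0.3, 0, 4], 1],
  [[0, 0, 0], [0.2, 0, 4], 1],
  [[0, 0, 0], [0, 0, 3], 1],
  [[0, 0, 0], [0, 0, 0], 1],
  [[0, 0, 0], [0, 0, 0], 1],
  [[0, 0, 0], [0, 0, 0], 1],
], grip_force=110)

```text
t: 10.73
tcp_pos: [0.5083, -0.3552, 0.1778]
tool_rot: [-0.12, 0.993, 0.001, 0.003]
force: [5.3, 12.5, 8.8]
finger_gap: 0.288
gripper_force: 109.6
```

```bash
cat > m.py <<'E'
from h import *
from scipy.optimize import least_squares
import sys
c,im,d=shot('wrist',sys.argv[1])
P=np.array([bydepth(c,u,v,d[v,u]) for u in range(292,351) for v in range(310,386) if (u-321)**2+(v-348)**2<28**2 and d[v,u]>0])
f=least_squares(lambda x:np.linalg.norm(P-x,axis=1)-.014,[.505,-.356,.207],loss='soft_l1',f_scale=.002)
s=sense(); x=f.x; print(x,np.abs(f.fun).mean(),s['tcp_pos'],s['force'],s['qd'].round(3))
for b in (0,.0015): th=.8727-np.arcsin((x[2]+b-.19)/.15); print('th',th,'cap mm',th*24-8)
E
python3 m.py w5
```

```text
[ 0.50316669 -0.35647963  0.19756363] 0.00043034953722554363 [ 0.50834127 -0.35522371  0.17785769] [ 4.92621622 12.44884197  7.46999115] [ 0.001  0.     0.    -0.002 -0.001 -0.001]
th 0.8222544000549974 cap mm 11.73410560131994
th 0.8122389631177194 cap mm 11.493735114825263
```

Emit:
play_rows([
  [[0, 0, 0], [0, 0, 1.2], 1],
  [[0, 0, 0], [0, 0, 1.3], 1],
  [[0, 0, 0], [0, 0, 0], 1],
  [[0, 0, 0], [0, 0, 0], 1],
  [[0, 0, 0], [0, 0, 0], 1],
  [[0, 0, 0], [0, 0, 0], 1],
  [[0, 0, 0], [0, 0, 0], 1],
  [[0, 0, 0], [0, 0, 0], 1],
  [[0, 0, 0], [0, 0, 0], 1],
  [[0, 0, 0], [0, 0, 0], 1],
  [[0, 0, 0], [0, 0, 0], 1],
  [[0, 0, 0], [0, 0, 0], 1],
])

```text
t: 11.78
tcp_pos: [0.5082, -0.3552, 0.1755]
tool_rot: [-0.12, 0.993, 0.001, 0.003]
force: [4.4, 12.9, 7.5]
finger_gap: 0.284
gripper_force: 109.5
```

```bash
python3 m.py w6; python3 m.py w7
python3 - <<'E'
from h import *
c,im,d=shot('scene','s6'); cv2.imwrite('pics/s6c.png',cv2.resize(im[235:285,325:395,::-1],(770,550),interpolation=cv2.INTER_CUBIC))
E
```

```text
[ 0.50305894 -0.35654457  0.19523434] 0.000421580379928711 [ 0.50822871 -0.35523847  0.17553568] [ 4.3714861  12.54375007  7.99991607] [-0.    -0.     0.001 -0.001  0.002  0.001]
th 0.8377973133718105 cap mm 12.107135520923453
th 0.8277893035976884 cap mm 11.866943286344522
[ 0.50298198 -0.35652423  0.19522523] 0.00042495819643833036 [ 0.50823006 -0.35523907  0.17554354] [ 4.49163209 12.35620941  9.96381487] [-0.    -0.003  0.    -0.    -0.002  0.001]
th 0.8378580660935504 cap mm 12.10859358624521
th 0.8278500805826522 cap mm 11.868401933983652
```

View pics/s6c.png

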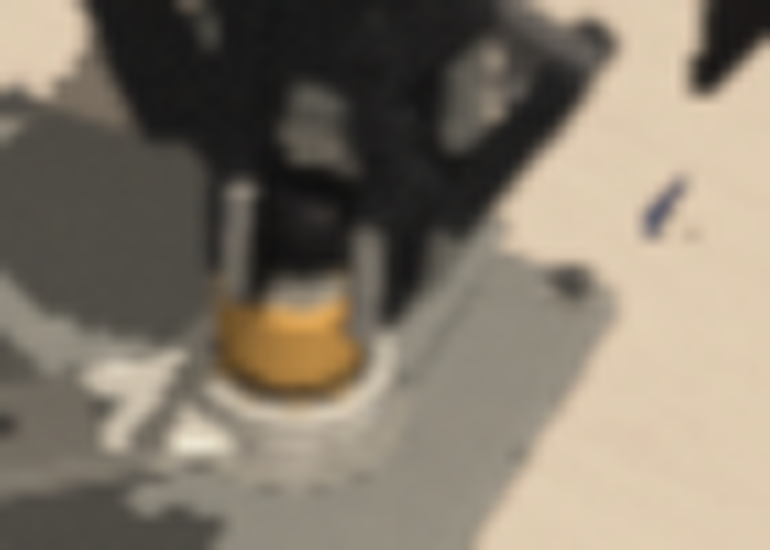

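The crop shows the cartridge upright under the ram, with the nose down inside its rim and the ball between the fingers. The arm is steady and the cap is in about 12 mm, so I'm handing in.

```bash
python3 -c "
from station import *
print(sign_off())"
```

```text
the job is handed in; nothing more can be done
None
```

The nest is swung fully in under the ram, and the arm is holding the lever still with the cap pushed in about 12 mm (11.9–12.1 mm, worked out from the ball's measured height); the job was handed in at about 12 s.

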